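Take the worn drive coupling off the blender base, whichever way it is threaded

ROBOT

A 7-joint arm with a two-finger parallel gripper is mounted at the origin on a cart in front of the work surface, level with it; the furniture and walls round the work are solid. World frame = base frame: x ahead of the robot, y to its left, z up, the work surface at z = 0. Lengths are in m, angles in degrees, forces in N, time in s.
With the tool pointing down it reaches from about 0.425 to 0.875 m from the base axis. Payload 4.7 kg.
Tool frame: the origin (TCP) lies on the mounting face of the last link; the fingertips stand 182 mm ahead of it and the grasp point (between the pads) lies 164 mm ahead of it; z points along the fingers, x is the direction in which the jaws open and shut, and the axes are right-handed (so a half turn about z gives the same grasp; the last joint's range is limited). The gripper opens to 87 mm and grips with 3 to 60 N. Pads are 19 mm wide; open, the fingers measure 117 mm over their backs; the gripper's body (75 mm by 190 mm) begins 51 mm behind the grasp point.
Start: joints at [76.782, 18.392, -4.016, 83.108, 1.295, 78.541, -3.26], TCP at [0.158, -0.631, 0.405] pointing down, gripper open.
Joint ranges: [-163.93, 163.93], [-17.29, 119.83], [-79.2, 71.16], [3.27, 140.29], [-89.18, 269.18], [5.43, 117.66], [-154.24, 154.24]. Speed limits (degrees/s): [147.25, 147.25, 180, 180, 180, 180, 180].

INTERFACE

Orientations are given as [roll, pitch, yaw] about the fixed x, y, z axes, in that order (R = Rz(yaw) Ry(pitch) Rx(roll)).
In Python, from cell import status, cams, env, outline_of, landmark_of gives the robot as it stands. The module is installed in compiled form; this text tells all that it offers.
- The arm moves only by the tool jog_arm, never from a script. Its argument "rows" is a list of rows, each a list of 7 numbers: the closure, from 0 (fully open) to 1 (shut), then the shift along the tool's x, y, z in m, then the turn, a rotation vector about the tool's x, y, z in degrees. A call has 1 to 12 rows; each row shifts and turns the commanded pose from where the row before left it, along the tool's axes as they then stand; what a row does not reach is not made up. A row lasts 1/12 s, in which the tool goes at most 41.7 mm and 7.16 degrees, less where a joint would pass 70% of its speed; a pose out of reach is approached as far as the arm can. A call with a gripper value outside its range is refused whole. The fingers move at their own pace and stop on an object; "grip_force" is the grip in N (left out, the last holds). Time passes only in rows, so rows that do not move let the fingers close. It gives the time, the measured TCP pose, the force and the opening at its end, in the units of the state.
- status.get_obs(): the state, without advancing time (a new reading comes with each control period).
- cams.read_camera(name): name is "side" or "top" or "wrist"; returns (picture, depth): 480x640x3 uint8, red, green, blue; 480x640 float32, m along the optical axis (not along the pixel's ray), 0 where there is no reading.
- cams.camera_params(name): a dict with "vfov" (degrees; the focal length in pixels is half the picture's height over the tangent of half this angle, whatever the lens; pixels are square), "cx", "cy" (the principal point, pixels), "eye" and "attitude" of the camera in the world. Camera axes: x right, y up, looking along -z (the intrinsics and any distortion apply to the point x, -y, -z); pixel columns grow to the right and rows downward; lengths in m; the calibration is good to about 2 mm. The wrist camera is an equidistant fisheye: a pixel r from the principal point sees the ray r / f radians off the axis. A picture is of the moment at which its call begins: read the wrist's pose just before it. camera_params takes no time and is no camera call; for the wrist camera it gives the pose at the moment of the call.
- env.sign_off(): hands the job in, once; it reports no verdict.
Trained networks look in the newest picture that a camera, given by its name, has taken for a name from the list of things; names that differ only in an ending like _2 or _b are one class to them, and where a whole thing is asked for, a point or a joint stands for the part that bears it (a point fixed in the world has none). Each returns a list of dicts, best first, with "conf" (0 to 1); they miss things now and then, are a little off and sometimes report something else, mostly with a low value. They report only what shows in the picture. A call takes as long as a camera call. They do not tell look-alikes from the thing itself.
- outline_of(camera, name): "pixels" (480x640 bool, what is visible of it) and "box" ([left, top, right, bottom] in pixels, round what is visible of it).
- landmark_of(camera, name): "position" ([row, column] in pixels: a listed point, or the origin of a listed thing).
The state is a dict: "time_s": time; "qpos": joint angles; "joint_velocities": joint speeds; "effort": joint torques, N m; "tool_pos": TCP position; "tool_rot": TCP orientation; "force": force on the tool from outside, world axes, zero at the start; "wrist_torque": the same for the moment, N m; "grip_width": finger opening in m.
Only numpy, scipy, OpenCV 4.12 (cv2) and the standard library are available. Lean on these libraries where they do the work, as an engineer would, in place of code of your own. Each camera call takes 0.05 s, during which the arm holds its last target. There are 200 camera calls.

TASK

The worn drive coupling on the blender's motor base has to come off, but nobody knows whether this model has a right-hand or a left-hand thread: try to loosen it one way, and if it is stuck, the other way, turn it until its thread lets go, then lift it off its shaft. Finish while still holding it level in the gripper, about 10 cm straight above the base, so do not put it down or let go. Leave the new coupling and everything else on the worktop alone.

Things in the scene. Friction and masses are not known exactly. Their poses are not given: they have to be found in the camera images.
- blender: Motor base of a jug blender, its jug taken off, fixed to the worktop: aluminium housing 184 x 184 mm at the foot, 130 mm high, dial on its front (-x) face. Origin: centre of its underside; z up. Behind it a wall shelf with jars overhangs the back of the worktop, from 360 mm up and from about x = 0.52 m on the right, 0.6 m in the middle: draw the arm in before swinging it across.
- deck (a point): Centre of the blender's flat round black deck (72 mm across), 130 mm above the blender's origin. The shaft, 17 mm high, stands here under the coupling; it is fixed and does not turn. Four posts for the jug rise 8 mm above the deck on its diagonals, all more than 58 mm from this point.
- coupling: White nylon twelve-sided drive coupling screwed onto the shaft in the middle of the deck: 50 mm across flats, skirt 23 mm high, with six small teeth on top 31 mm in all, 40 to 90 g. Origin: centre of its underside, on the deck at the start; z up; x axis through the middle of a flat (a flat every 30 degrees), at the start along the blender's x axis.
- thread (a point): Middle of the coupling, 11 mm above its underside: where to grip. Coarse quick thread, right-hand (loosens anticlockwise from above) or left-hand, not to be seen. The wrong way it meets a hard stop after 2 degrees. The right way it turns freely and the thread does not push it up; from 54 to 78 degrees (hard stop) from the start the thread has let go and it lifts straight off; 1.5 mm side play.
- spare: The new coupling, the same in shape, size and material, standing loose on the worktop at the robot's right; origin at the centre of its underside. Not to be touched.
- jug: The blender's jug with lid, standing at the back left, fixed; 138 mm across, 224 mm high, handle out to 111 mm from its axis. Origin: centre of its underside.
- low_tin: Bystander on the worktop: low round tin, 75 mm across, 58 mm high. Origin: centre of its underside; z up.
- honey_jar: Bystander on the worktop: round jar with a screw lid, 68 mm across, 94 mm high. Origin: centre of its underside; z up.
- sauce_bottle: Bystander on the worktop: oval squeeze bottle, 43 x 68 x 145 mm. Origin: centre of its underside; z up.
- squat_jar: Bystander on the worktop: squat round jar with a screw lid, 67 mm across, 82 mm high. Origin: centre of its underside; z up.
Mind the look-alikes: they are no part of the job. What is shaped like the coupling but black is not meant.

How it is judged (in metres and radians):
On the way:
1. the coupling is turned loose on its shaft: turned by more than 45 degrees from the start, either way, while still down on the shaft (angle between the x axis of coupling and the x axis of blender, either way round above 0.8 rad and z of coupling in the frame of blender below 0.142 m and horizontal distance between coupling and blender below 0.008 m), for 0.1 s.
At the end, for the whole second after the job is handed in: The coupling is held in the fingers (grip over 3 N) and still, its underside more than 6 cm above the blender's deck, within 6 cm of straight above the middle of the base, tilted less than 20 degrees and touching nothing of the base (z of coupling in the frame of blender above 0.19 m and horizontal distance between coupling and blender below 0.06 m and angle between coupling's own z axis and vertical below 0.35 rad and contact force between coupling and the fingers above 3 N and contact force between coupling and blender below 0.2 N and linear speed of coupling below 0.03 m/s); the arm keeps its last pose, push and grip.
It fails at once if the new coupling is pushed more than 4 cm, lifted or tipped (distance of spare from where it was at the start of the episode above 0.04 m or angle between spare's own z axis and vertical above 0.4 rad).
It fails at once if a jar, bottle, tin or carton on the worktop is pushed more than 4 cm or tipped (distance of any of low_tin, honey_jar, sauce_bottle, squat_jar from where it was at the start of the episode above 0.04 m or angle between any of low_tin, honey_jar, sauce_bottle, squat_jar's own z axis and vertical above 0.4 rad).
It also fails if it takes over 35 s, if anything falls off the work surface, if the arm or the gripper's body presses on something with over 40 N, if the wrist force passes 120 N, or if a joint passes its speed limit or range.

## Working session

There is one attempt and no reset: what is moved stays moved. The work goes in short steps, Python scripts to look and compute and a tool call to move; the robot and the scene stay as the last step left them, time stands still between calls to the robot, and variables do not carry over. Pictures are saved under pics/ and viewed, about 8 in all and at most 12, crops included, and the job is handed in when it is done.

Besides the shell and the picture viewer there is one more tool, called as a command line: name --pt "numbers of a row" for each row, then --argument value for the rest. jog_arm: Moves the arm, as the interface text tells. Its arguments: {"type":"object","properties":{"rows":{"type":"array"},"grip_force":{"type":"number"}},"required":["rows"]}

```bash
mkdir -p pics
cat > h.py <<'E'
import numpy as np,cv2
from cell import status,cams,env,outline_of,landmark_of
from scipy.spatial.transform import Rotation as R
E
python3 - <<'E'
from h import *
o=status.get_obs();print(o)
ims=[]
for c in ("top","side"):
    p=cams.camera_params(c);print(c,p)
    im,d=cams.read_camera(c);np.savez(f'/tmp/{c}.npz',im=im,d=d)
    for n in ("coupling","spare","blender","deck","thread","low_tin","honey_jar","sauce_bottle","squat_jar","jug"):
        try: l=landmark_of(c,n);print(c,n,[(np.round(a['position']),round(a['conf'],2)) for a in l[:4]])
        except Exception as e: print(n,e)
    cv2.imwrite(f'pics/{c}1.png',im[:,:,::-1])
E
```

```text
{'time_s': 0.0, 'qpos': array([76.78240329, 18.43900867, -4.01472651, 83.17485863,  1.29639546,
       78.53905004, -3.26091102]), 'joint_velocities': array([ 0.02972887,  0.04761954,  0.05064588,  0.0413524 ,  0.0158306 ,
       -0.03070715,  0.02366148]), 'effort': array([ 8.12949452e-06, -4.91282558e+01, -4.03899942e-01, -3.12527525e+01,
       -6.38879905e-02,  4.36024368e-02,  1.91477634e-04]), 'tool_pos': array([ 0.15743746, -0.63043894,  0.40366203]), 'tool_rot': array([ 1.79992716e+02,  1.07602403e-01, -7.59740578e+01]), 'force': array([-0.08706843, -0.77616758,  0.25646717]), 'wrist_torque': array([ 0.01690356, -0.02339216, -0.05844868]), 'grip_width': 0.08699648851296221}
top {'vfov': 56.78419257881357, 'cx': 318.7424163857408, 'cy': 245.16977827532688, 'eye': array([ 0.2999865 , -0.01258256,  1.23569435]), 'attitude': array([  7.78167575,  -0.66987758, -91.44719956])}
top coupling [(array([216., 282.]), 0.9), (array([242., 228.]), 0.7)]
top spare [(array([273., 417.]), 0.55)]
top blender [(array([227., 291.]), 0.73)]
top deck [(array([216., 282.]), 0.59), (array([229., 288
[... 318 characters left out ...]
op jug [(array([202., 185.]), 0.81)]
side {'vfov': 43.20622349026424, 'cx': 308.31006561253565, 'cy': 238.08127725799358, 'eye': array([-0.08390016, -1.30696456,  1.05107024]), 'attitude': array([ 56.11290582,   1.26525995, -23.56711195])}
side coupling [(array([213., 317.]), 0.49)]
side spare []
side blender [(array([251., 320.]), 0.9)]
side deck [(array([213., 319.]), 0.92), (array([210., 317.]), 0.69)]
side thread [(array([211., 318.]), 0.66)]
side low_tin [(array([384., 323.]), 0.91)]
side honey_jar [(array([372., 377.]), 0.64)]
side sauce_bottle [(array([341., 330.]), 0.7), (array([369., 374.]), 0.62), (array([331., 383.]), 0.57)]
side squat_jar []
side jug [(array([201., 306.]), 0.69)]
```

View pics/top1.png

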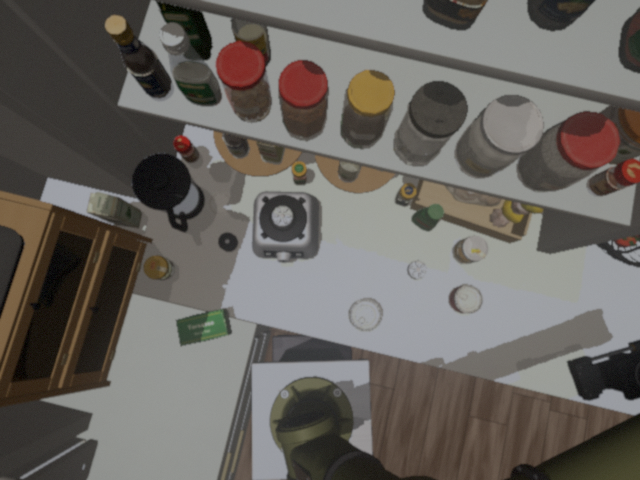

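View pics/side1.png

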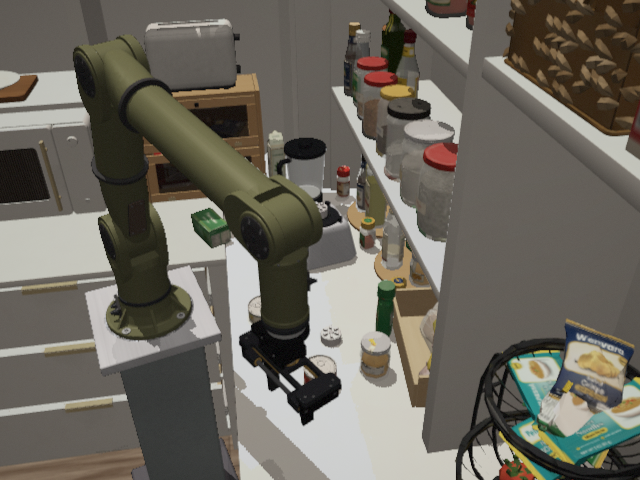

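Top view: three twelve-sided candidates: white one on the deck (216,282), white one standing on the worktop at the robot's right (269,417) = spare, and a black one on the worktop (242,228) = look-alike. The one on the base's deck fits the description. In the side view it is at (210,318), and the spare at (335,330).

```bash
cat >> h.py <<'E'
def cam(c):
    p=cams.camera_params(c);f=240/np.tan(np.radians(p['vfov']/2))
    return p,f,R.from_euler('xyz',p['attitude'],degrees=True).as_matrix(),np.array(p['eye'])
def ray(c,row,col):
    p,f,M,e=cam(c);return e,M@np.array([(col-p['cx'])/f,-(row-p['cy'])/f,-1.])
def at_z(c,row,col,z):
    e,d=ray(c,row,col);return e+d*(z-e[2])/d[2]
def tri(c1,p1,c2,p2):
    e1,d1=ray(c1,*p1);e2,d2=ray(c2,*p2)
    s=np.linalg.lstsq(np.c_[d1,-d2],e2-e1,rcond=None)[0]
    a=e1+d1*s[0];b=e2+d2*s[1];return (a+b)/2,np.linalg.norm(a-b)
def depthpts(c,d):
    p,f,M,e=cam(c);v,u=np.mgrid[:480,:640]
    P=np.stack([(u-p['cx'])/f,-(v-p['cy'])/f,-np.ones_like(u,float)],-1)*d[...,None]
    return P@M.T+e
E
python3 - <<'E'
from h import *
T=np.load('/tmp/top.npz');S=np.load('/tmp/side.npz')
P=depthpts('top',T['d']);Q=depthpts('side',S['d'])
print('tri coupling',tri('top',(216,282),'side',(212,318)))
for n,(r,c) in dict(coupl=(216,282),spare=(269,417),blk=(242,228),deckedge=(216,263),wht1=(298,466),wht2=(315,366),wht3=(249,472),sq=(267,157)).items(): print(n,P[r,c].round(3))
print('side',Q[210,318],Q[335,330])
for nm,X,im in (('top',P,T['im']),('side',Q,S['im'])):
  for lo,hi in((.147,.156),(.157,.175)):
    m=(X[...,2]>lo)&(X[...,2]<hi)&(np.hypot(X[...,0]-P[216,282][0],X[...,1]-P[216,282][1])<.035)
    print(nm,lo,m.sum(),X[m].mean(0) if m.any() else '', np.median(im[m],0) if m.any() else '')
  b=(X[...,2]>.03)&(X[...,2]<.2)&(np.hypot(X[...,0]-P[216,282][0],X[...,1]-P[216,282][1])<.11)
  ro=cv2.minAreaRect((X[b][:,:2]*1000).astype(np.float32));print(nm,'rect',ro)
  h=np.histogram(X[b][:,2],np.arange(.03,.2,.01));print(h[0])
im=T['im'][160:280,220:340,::-1];im2=S['im'][150:290,250:390,::-1]
cv2.imwrite('pics/c1.png',np.hstack([cv2.resize(im,(400,400),interpolation=3),cv2.resize(im2,(400,400),interpolation=3)]))
E
```

```text
tri coupling (array([0.52415043, 0.06209433, 0.13598633]), np.float64(0.004347924695219168))
coupl [0.522 0.06  0.157]
spare [ 0.393 -0.298  0.026]
blk [0.48  0.218 0.023]
deckedge [0.528 0.11  0.133]
wht1 [ 0.31  -0.417  0.055]
wht2 [ 0.272 -0.152  0.037]
wht3 [ 0.436 -0.429  0.092]
sq [0.41  0.39  0.083]
side [ 0.20617744 -0.65143432  0.61616384] [ 0.38241756 -0.31394947  0.02850634]
top 0.147 207 [0.5220458  0.06123734 0.15320914] [146. 147. 147.]
top 0.157 87 [0.52258566 0.06152798 0.16004984] [147. 147. 149.]
top rect ((509.3639831542969, 61.92860412597656), (178.13966369628906, 185.1923065185547), 88.59503173828125)
[  80   98  104  129  219  170  122  162  487 1586  643   36  264   47
    0    0]
side 0.147 51 [0.52902138 0.04590913 0.15296283] [145. 142. 134.]
side 0.157 32 [0.52640247 0.05628014 0.15987958] [153.5 147.5 141.5]
side rect ((552.823974609375, 19.604827880859375), (191.85867309570312, 118.79232788085938), 52.69851303100586)
[127 159 146 148 149 124 116  95 129 260 145  25  67  14   0   0]
```

View pics/c1.png

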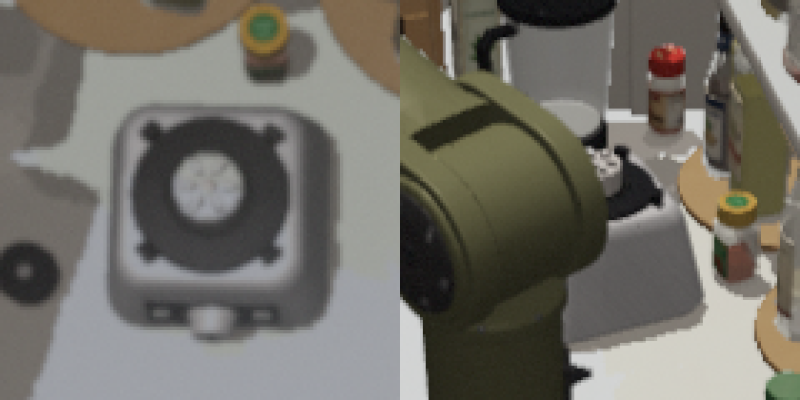

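The crop confirms it: the white toothed coupling is in the middle of the black deck at crop-left (208,187). The blender is nearly aligned with the image, so its yaw is about -1.4°. First leg: draw the arm in.

jog_arm --pt "0 -0.0213 -0.0261 0 0 0 0" --pt "0 -0.0213 -0.0261 0 0 0 0" --pt "0 -0.0213 -0.0261 0 0 0 0" --pt "0 -0.0213 -0.0261 0 0 0 0" --pt "0 -0.0213 -0.0261 0 0 0 0" --pt "0 -0.0213 -0.0261 0 0 0 0" --pt "0 -0.0213 -0.0261 0 0 0 0" --pt "0 -0.0213 -0.0261 0 0 0 0" --pt "0 -0.0213 -0.0261 0 0 0 0" --pt "0 -0.0213 -0.0261 0 0 0 0" --grip_force 25

```text
time_s: 1.93
tool_pos: [0.3598, -0.3592, 0.4051]
tool_rot: [-180.0, -0.1, -76.0]
force: [1.0, -0.2, 0.4]
grip_width: 0.0867
```

Run:
```python
from h import *
T=np.load('/tmp/top.npz');P=depthpts('top',T['d']).reshape(-1,3)
m=(P[:,0]>.35)&(P[:,0]<.68)&(P[:,1]>-.35)&(P[:,1]<.25)&(P[:,2]>.1)&(np.abs(P[:,0]-.51)+0*P[:,0]>-1)
H={}
for p in P[m]:
    k=(int(p[0]//.04),int(p[1]//.05));H[k]=max(H.get(k,0),p[2])
for i in range(8,17):print(round(i*.04,2),[round(float(H.get((i,j),0)),2) for j in range(-7,5)])
o=status.get_obs();print(o['tool_pos'],o['tool_rot'],o['qpos'])
```

```text
0.32 [0.0, 0.0, 0.0, 0.0, 0.0, 0.0, 0.0, 0.0, 0.0, 0.0, 0.0, 0.0]
0.36 [0.0, 0.0, 0.0, 0.0, 0.0, 0.0, 0.0, 0.0, 0.0, 0.0, 0.0, 0.0]
0.4 [0.0, 0.0, 0.0, 0.0, 0.0, 0.0, 0.0, 0.0, 0.0, 0.0, 0.0, 0.0]
0.44 [0.0, 0.0, 0.0, 0.0, 0.0, 0.0, 0.12, 0.14, 0.13, 0.14, 0.0, 0.0]
0.48 [0.78, 0.0, 0.0, 0.0, 0.0, 0.0, 0.13, 0.16, 0.17, 0.14, 0.0, 0.0]
0.52 [0.78, 0.78, 0.78, 0.78, 0.0, 0.0, 0.13, 0.16, 0.16, 0.14, 0.0, 0.0]
0.56 [0.83, 0.84, 0.78, 0.84, 0.78, 0.78, 0.78, 0.14, 0.14, 0.14, 0.0, 0.0]
0.6 [0.81, 0.83, 0.78, 0.83, 0.82, 0.78, 0.78, 0.78, 0.78, 0.78, 0.0, 0.0]
0.64 [0.54, 0.55, 0.55, 0.55, 0.54, 0.54, 0.78, 0.78, 0.78, 0.78, 0.77, 0.38]
[ 0.35980958 -0.35922424  0.40506419] [-1.79992858e+02 -5.03994796e-02 -7.59826173e+01] [ 59.07572102   1.87143744 -17.42958036 102.36052685   0.60134217
  75.80900341 -34.47471118]
```

jog_arm --pt "0 -0.031 -0.0172 0 0 0 0" --pt "0 -0.031 -0.0172 0 0 0 0" --pt "0 -0.031 -0.0172 0 0 0 0" --pt "0 -0.031 -0.0172 0 0 0 0" --pt "0 -0.031 -0.0172 0 0 0 0" --pt "0 -0.031 -0.0172 0 0 0 0" --pt "0 -0.031 -0.0172 0 0 0 0" --pt "0 -0.031 -0.0172 0 0 0 0" --pt "0 -0.031 -0.0172 0 0 0 0" --pt "0 -0.031 -0.0172 0 0 0 0" --pt "0 -0.031 -0.0172 0 0 0 0" --pt "0 -0.031 -0.0172 0 0 0 0"

```text
time_s: 2.93
tool_pos: [0.4692, 0.0521, 0.4052]
tool_rot: [-179.9, -0.1, -76.0]
force: [0.3, 0.1, -0.7]
grip_width: 0.0872
```

jog_arm --pt "0 0 0 0 0 0 -6.8" --pt "0 0 0 0 0 0 -6.8" --pt "0 0 0 0 0 0 -6.8" --pt "0 0 0 0 0 0 -6.8" --pt "0 0 0 0 0 0 -6.8" --pt "0 0 0 0 0 0 -6.8" --pt "0 0 0 0 0 0 -6.8" --pt "0 0 0 0 0 0 -6.8" --pt "0 0 0 0 0 0 -6.8" --pt "0 0 0 0 0 0 -6.8" --pt "0 0 0 0 0 0 -6.6" --pt "0 0 0 0 0 0 0"

```text
time_s: 3.93
tool_pos: [0.4691, 0.0503, 0.4049]
tool_rot: [180.0, -0.0, -1.2]
force: [0.5, -0.2, -0.0]
grip_width: 0.0874
```

```bash
cat >> h.py <<'E'
def wray(p,row,col):
    f=240/np.tan(np.radians(p['vfov']/2));M=R.from_euler('xyz',p['attitude'],degrees=True).as_matrix()
    a,b=col-p['cx'],row-p['cy'];r=np.hypot(a,b);t=r/f
    return np.array(p['eye']),M@np.array([np.sin(t)*a/r,-np.sin(t)*b/r,-np.cos(t)])
E
python3 - <<'E'
from h import *
o=status.get_obs();print(o['tool_pos'],o['tool_rot'],o['qpos'])
p=cams.camera_params('wrist');print(p)
im,d=cams.read_camera('wrist');np.savez('/tmp/w1.npz',im=im,d=d,p=np.array(p,dtype=object))
cv2.imwrite('pics/w1.png',im[:,:,::-1])
for n in('coupling','deck','thread'):print(n,[(a['position'],a['conf']) for a in landmark_of('wrist',n)])
print([(a['box'],a['conf']) for a in outline_of('wrist','coupling')])
for c in('top','side'):
    im,d=cams.read_camera(c);np.savez(f'/tmp/{c}2.npz',im=im,d=d)
    print(c,[(a['position'],a['conf']) for a in landmark_of(c,'coupling')],[(a['position'],a['conf']) for a in landmark_of(c,'blender')])
E
```

```text
[0.46912779 0.05026885 0.40485033] [ 1.79980004e+02 -1.54062715e-02 -1.20691301e+00] [ 35.77001327  -2.54130001 -43.36700124 106.04963482  -1.77698381
  75.79276399  -8.339874  ]
{'vfov': 65.70646984690485, 'cx': 315.12903164203044, 'cy': 234.297993719639, 'eye': array([0.47024154, 0.12652623, 0.38466816]), 'attitude': array([-16.02588437,   0.04934278,  -1.18922413])}
coupling [([224.9, 390.7], 0.9), ([35.6, 324.8], 0.62)]
deck []
thread [([221.9, 391.5], 0.96), ([38.2, 326.5], 0.86)]
[([300.3, 8.2, 349.9, 62.4], 0.95), ([355.0, 188.6, 429.3, 269.1], 0.79)]
top [] []
side [([211.6, 317.8], 0.62), ([226.5, 288.1], 0.42)] [([250.0, 319.1], 0.76)]
```

View pics/w1.png

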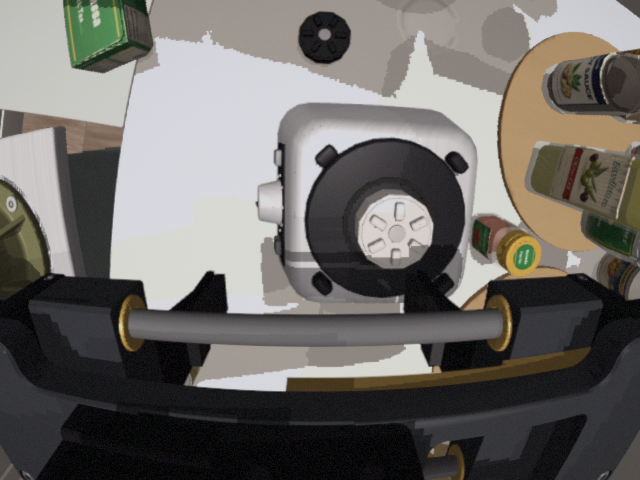

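Wrist view: the white coupling is at (228,396) on the deck and the black look-alike at (37,324). The posts are at (154,325), (162,457), (285,322) and (283,443).

Run:
```python
from h import *
z=np.load('/tmp/w1.npz',allow_pickle=True);p=z['p'].item();im,d=z['im'],z['d']
def wz(r,c,h):
    e,v=wray(p,r,c);return e+v*(h-e[2])/v[2]
# landmark tri
T=np.load('/tmp/top.npz')
for (wp,tp) in (((224.9,390.7),(216,282)),):
    e1,d1=wray(p,*wp)
    for c,q in(('top',tp),('side',(211.8,317.8))):
        e2,d2=ray(c,*q);s=np.linalg.lstsq(np.c_[d1,-d2],e2-e1,rcond=None)[0];print(c,e1+d1*s[0],e2+d2*s[1])
print('landmark at z.13/.141',wz(224.9,390.7,.13),wz(221.9,391.5,.141))
posts=[wz(r,c,.138)for r,c in((154,325),(162,457),(285,322),(283,443))]
print('posts',np.round(posts,4),np.mean(posts,0))
a=[posts[1]-posts[0],posts[3]-posts[2]];print('yaw x',[np.degrees(np.arctan2(v[1],v[0])) for v in a])
a=[posts[0]-posts[2],posts[1]-posts[3]];print('yaw y',[np.degrees(np.arctan2(-v[0],v[1])) for v in a])
# white top region
rr,cc=np.mgrid[185:275,350:436]
X=np.array([[ (lambda e,v:e+v*d[r,c]/(v@-R.from_euler('xyz',p['attitude'],degrees=True).as_matrix()[:,2]))(*wray(p,r,c)) for c in range(350,436)] for r in range(185,275)])
w=im[185:275,350:436].min(-1)
h=X[...,2]
print('hist z',np.histogram(h[w>120],np.arange(.12,.175,.004)))
m=(w>100)&(h>.146)
pts=(X[m][:,:2]*1000).astype(np.float32);print(m.sum(),X[m].mean(0),cv2.minEnclosingCircle(pts),cv2.minAreaRect(pts))
deck=np.median(h[w<50]);print('deck z',deck)
hub=(X[...,2]);print('hub',wz(233,397,.153),wz(233,397,.161))
```

```text
top [0.52131626 0.06129022 0.13753656] [0.52576024 0.06130236 0.13845179]
side [0.52132806 0.06127515 0.13747946] [0.52088835 0.06138878 0.13735859]
landmark at z.13/.141 [0.52287384 0.05930077 0.13      ] [0.52109549 0.06432148 0.141     ]
posts [[0.4762 0.1107 0.138 ]
 [0.5682 0.1059 0.138 ]
 [0.4727 0.0174 0.138 ]
 [0.564  0.0156 0.138 ]] [0.52028564 0.06240151 0.138     ]
yaw x [np.float64(-2.979352041998543), np.float64(-1.1693862521989233)]
yaw y [np.float64(-2.1373983809455073), np.float64(-2.6133866750977033)]
hist z (array([   0,    0,   21,    0,    0,    0,    7,   58, 2950,  359,  691,
          0,    0]), array([0.12 , 0.124, 0.128, 0.132, 0.136, 0.14 , 0.144, 0.148, 0.152,
       0.156, 0.16 , 0.164, 0.168, 0.172]))
4402 [0.52038961 0.06243553 0.15644186] ((503.65521240234375, 83.32459259033203), 54.61561965942383) ((499.23577880859375, 76.0733642578125), (50.01116180419922, 105.08818054199219), 55.33481979370117)
deck z 0.12987638023995882
hub [0.52257662 0.05978515 0.153     ] [0.52076937 0.06208987 0.161     ]
```

jog_arm --pt "0.2 0.0258 -0.006 0 0 0 1" --pt "0.2 0.0257 -0.006 0 0 0 0" --pt "0.2 0 0 0 0 0 0" --pt "0.2 0 0 0 0 0 0" --pt "0.2 0 0 0.02 0 0 0" --pt "0.2 0 0 0.02 0 0 0" --pt "0.2 0 0 0.02 0 0 0" --pt "0.2 0 0 0 0 0 0"

```text
time_s: 5.15
tool_pos: [0.5188, 0.0599, 0.3413]
tool_rot: [179.9, 0.4, -2.4]
force: [-2.1, -0.3, -0.2]
grip_width: 0.0697
```

Run:
```python
from h import *
o=status.get_obs();print(o['tool_pos'],o['tool_rot'],o['qpos'],o['force'])
p=cams.camera_params('wrist')
im,d=cams.read_camera('wrist');cv2.imwrite('pics/w2.png',im[:,:,::-1])
ps=dict(p)
for n,h in(('coupling',.13),('thread',.141)):
  for a in landmark_of('wrist',n):
    e,v=wray(p,*a['position']);print(n,a['position'],a['conf'],e+v*(h-e[2])/v[2])
```

```text
[0.51881985 0.05988263 0.34126898] [179.92814714   0.3872088   -2.38317734] [ 32.44500861   9.14661431 -45.28600103 104.50083729   6.8916109
  69.56769768 -17.31797306] [-2.07185863 -0.26715327 -0.16396849]
coupling [33.5, 268.8] 0.75 [0.49837833 0.18839615 0.13      ]
coupling [267.6, 325.3] 0.65 [0.52237542 0.06183234 0.13      ]
thread [34.0, 262.2] 0.87 [0.49649103 0.18541796 0.141     ]
thread [276.4, 323.9] 0.74 [0.52142601 0.06118786 0.141     ]
```

View pics/w2.png

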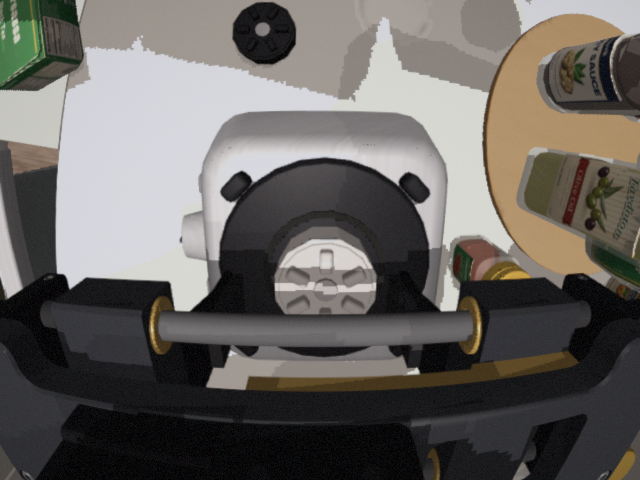

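Coupling sits between the fingers at (285,325), with both pads clear of it. Final descent and close.

jog_arm --pt "0.2 0.001 -0.0013 0.013 0 0 0" --pt "0.2 0 0 0.0125 0 0 0" --pt "0.2 0 0 0 0 0 0" --pt "0.4 0 0 0 0 0 0" --pt "0.6 0 0 0 0 0 0" --pt "0.6 0 0 0 0 0 0" --pt "0.6 0 0 0 0 0 0" --pt "0.6 0 0 0 0 0 0" --grip_force 30

```text
time_s: 5.97
tool_pos: [0.5223, 0.0618, 0.3196]
tool_rot: [180.0, -0.0, -2.4]
force: [0.7, -0.5, -0.1]
grip_width: 0.0496
```

jog_arm --pt "0.6 0 0 0 0 0 -3" --pt "0.6 0 0 0 0 0 -3" --pt "0.6 0 0 0 0 0 0"

```text
time_s: 6.22
tool_pos: [0.5223, 0.0616, 0.3196]
tool_rot: [-180.0, -0.0, 3.5]
force: [-0.0, 0.9, 1.1]
grip_width: 0.0496
```

Run:
```python
from h import *
o=status.get_obs();print(o['tool_rot'],o['qpos'],o['force'],o['wrist_torque'],o['grip_width'])
```

```text
[-1.79953866e+02 -2.14911461e-02  3.52246175e+00] [ 32.35805177  10.97338613 -45.86277975 105.63258468   8.49684568
  66.87766314 -12.80727233] [-0.03476519  0.91591212  1.13141533] [ 0.12229361  0.01418501 -0.92701897] 0.049641738601322836
```

Torque -0.93 Nm against the turn: looks like a stop. I'll compare with the other direction.

jog_arm --pt "0.6 0 0 0 0 0 3" --pt "0.6 0 0 0 0 0 3" --pt "0.6 0 0 0 0 0 3" --pt "0.6 0 0 0 0 0 3" --pt "0.6 0 0 0 0 0 0"

```text
time_s: 6.63
tool_pos: [0.5223, 0.0618, 0.3196]
tool_rot: [180.0, -0.0, -8.5]
force: [-0.2, -0.4, 1.5]
grip_width: 0.0496
```

Run:
```python
from h import *
o=status.get_obs();print(o['tool_rot'],o['force'],o['wrist_torque'],o['grip_width'])
```

```text
[ 1.79976410e+02 -4.31361862e-02 -8.48027124e+00] [-0.23136325 -0.41234456  1.48569296] [-0.02467201 -0.02602793  0.03354595] 0.04961567290823757
```

Free clockwise (0.03 Nm): left-hand thread. Turning 58° more.

jog_arm --pt "0.6 0 0 0 0 0 5.8" --pt "0.6 0 0 0 0 0 5.8" --pt "0.6 0 0 0 0 0 5.8" --pt "0.6 0 0 0 0 0 5.8" --pt "0.6 0 0 0 0 0 5.8" --pt "0.6 0 0 0 0 0 5.8" --pt "0.6 0 0 0 0 0 5.8" --pt "0.6 0 0 0 0 0 5.8" --pt "0.6 0 0 0 0 0 5.8" --pt "0.6 0 0 0 0 0 5.8" --pt "0.6 0 0 0 0 0 0" --pt "0.6 0 0 0 0 0 0"

```text
time_s: 7.63
tool_pos: [0.5224, 0.0616, 0.3196]
tool_rot: [-179.9, -0.1, -66.2]
force: [2.5, -1.7, 2.5]
grip_width: 0.0495
```

Run:
```python
from h import *
o=status.get_obs();print(o['tool_rot'],o['qpos'],o['force'],o['wrist_torque'],o['grip_width'])
im,d=cams.read_camera('wrist');cv2.imwrite('pics/w3.png',im[:,:,::-1])
```

```text
[-1.79945843e+02 -5.93106261e-02 -6.61846644e+01] [ 25.74926715   9.7481505  -38.39801236 105.81783622   6.63212212
  66.58919622 -81.06657216] [ 2.48132725 -1.73185642  2.45308557] [-0.13608751 -0.33332943 -0.02483256] 0.04950660898525145
```

View pics/w3.png

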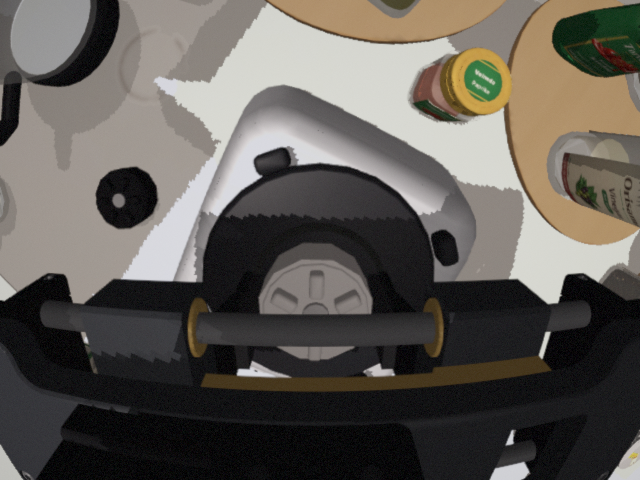

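The coupling, teeth and all, followed the gripper (torque about zero, still level at (305,315)). Lift gently first, watching the force.

jog_arm --pt "0.6 0 0 -0.003 0 0 0" --pt "0.6 0 0 -0.003 0 0 0" --pt "0.6 0 0 -0.003 0 0 0" --pt "0.6 0 0 0 0 0 0"

```text
time_s: 8.02
tool_pos: [0.5223, 0.0614, 0.3289]
tool_rot: [-180.0, -0.1, -66.4]
force: [1.8, -2.1, 0.5]
grip_width: 0.0497
```

jog_arm --pt "0.6 0 0 -0.008 0 0 0" --pt "0.6 0 0 -0.008 0 0 0" --pt "0.6 0 0 -0.009 0 0 0" --pt "0.6 -0.002 0.0045 -0.011 0 0 0" --pt "0.6 -0.002 0.0045 -0.011 0 0 0" --pt "0.6 -0.002 0.0045 -0.011 0 0 0" --pt "0.6 -0.002 0.0045 -0.011 0 0 0" --pt "0.6 0 0 -0.011 0 0 0" --pt "0.6 0 0 -0.01 0 0 0" --pt "0.6 0 0 0 0 0 0" --pt "0.6 0 0 0 0 0 0" --pt "0.6 0 0 0 0 0 0"

```text
time_s: 9.02
tool_pos: [0.5024, 0.0618, 0.4178]
tool_rot: [180.0, 0.0, -66.4]
force: [-0.1, -0.2, -0.9]
grip_width: 0.0499
```

Run:
```python
from h import *
o=status.get_obs();print(o['tool_pos'],o['tool_rot'],o['force'],o['wrist_torque'],o['grip_width'],o['joint_velocities'].round(2))
im,_=cams.read_camera('wrist');s,ds=cams.read_camera('side')
print([(a['position'],a['conf']) for a in landmark_of('side','coupling')])
cv2.imwrite('pics/w4.png',np.hstack([cv2.resize(im[:,:,::-1],(400,300)),cv2.resize(s[150:285,230:410,::-1],(400,300),interpolation=3)]))
```

```text
[0.5023848  0.06176153 0.41777035] [ 1.79957302e+02  2.00560261e-02 -6.63789457e+01] [-0.05704539 -0.23152245 -0.89208278] [0.01026968 0.01983474 0.04709988] 0.04985257876926791 [-0.05  0.4  -0.01  0.61  0.12 -0.03 -0.02]
[([183.4, 313.2], 0.67), ([228.6, 288.1], 0.51)]
```

View pics/w4.png

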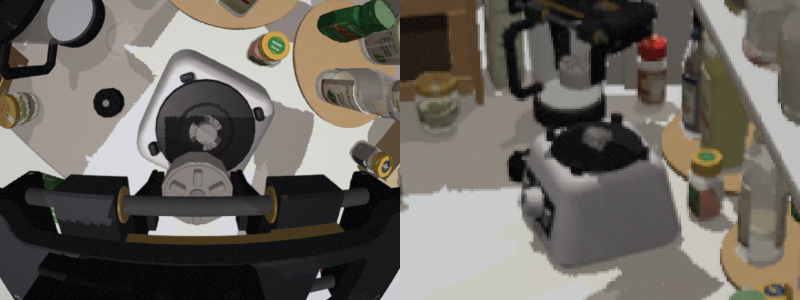

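The coupling is held level between the pads (wrist crop (197,190)). The bare shaft shows on the deck at (205,132), and the side view shows the coupling well above the base. Handing in.

```bash
python3 -c "
from cell import env;print(env.sign_off())"
```

```text
the job is handed in; nothing more can be done
None
```

The coupling is off its shaft and held level in the gripper, with its underside about 98 mm above the deck. I handed the job in at about 9 s of the 35 s allowed; sign-off gave no verdict.

- **Thread:** It is left-hand. Turning anticlockwise met a stop (-0.93 Nm). Turning clockwise went freely (0.03 Nm), and I turned it to about 64–68° from the start. That range allows for a few degrees of slip at the stop.
- **Lift-off:** Force stayed below about 3 N while lifting, so the thread had let go.
- **Last checks:**
  - The tool is level to 0.05°, the grip is set to 30 N at a 49.9 mm opening, and the arm is practically still.
  - I drew the coupling back 2 cm towards the robot to keep clear of the shelf; 6 cm is allowed.
  - The wrist and side pictures show the bare shaft and the coupling in the fingers.
- **Disagreement:** I gripped about 4 mm higher than planned, 25.6 mm above the deck instead of 21.5 mm, and the grip held. In the side view the network also reported a second, weaker "coupling" away from the gripper (0.51 against 0.67), which I ignored.
- **Not checked:** I did not re-measure the new coupling or the jars, tin and bottle at the end. The fingertips passed about 8 cm above the tallest of them, and no contact force showed in any reading.

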